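# Tip the watch cases into the cleaner tank

## Task

Empty the tray that holds the two watch cases into the steel tank of the bench cleaner: carry the tray level by its upright wooden grip, hook its turned-down front lip over the tank's far rim (the long rim on the side away from the robot), with the tray still level, and then, with the lip staying on that rim as a pivot, swing the grip up until both cases have slid into the tank. Then set the empty tray back down flat on the open bench, right way up, and let go of it.

Things in the scene. Friction and masses are not known exactly. Their poses are not given: they have to be found in the camera images.
- tray_grip (a point): Centre of the upright wooden grip of the tray holding the watch cases (a smaller empty tray stands by). Axes: x from front lip back to grip, z up. Grip board: 10 mm thick (x), 60 wide, top 20 mm above this point, which is 55 mm above the bench at the start. Side and back walls end 23 mm below it. Loose aluminium tray, about 0.2 kg.
- tray_lip (a point): Middle of the bottom edge of the tray's front lip, axes as tray_grip, 135 mm ahead of it and 55 mm lower. The lip is 3 mm thick (x 0 to 3 mm), turned down 12 mm below the underside of the floor, all along the 100 mm wide open front (no front wall). Floor 3 mm thick, x 0 to 130 mm; foot bar under its back end. Smooth: cases slide from 15 to 20 degrees, 45 to 55 empties it.
- tank_rim (a point): Middle of the top of the far long rim of the bench cleaner, a fixed open white box lined with steel. Axes: x out of the tank over this rim, away from the robot; y along the rim; z up. Rim: 10 mm thick (x -5 to 5), 210 long, 100 mm above the bench. Opening: x -155 to -5, y -95 to 95 mm, floor 70 mm below the rim; all four walls alike.
- case_big_center (a point): Centre of the larger watch case, a steel disc 40 mm across and 10 mm thick, about 40 g, lying loose on the tray's floor at the start.
- case_small_center (a point): Centre of the smaller watch case, a brass disc 32 mm across and 9 mm thick, about 40 g, lying loose on the tray's floor at the start.
There are look-alikes about, which are no part of the job. Of the things like the part that bears case_big_center, leave any that is red; of the rest the larger one is meant. There is more than one size of the part that bears case_small_center; the job needs the larger.

How it is judged:
By the outcome, as a careful person would: the job done as asked, in the order asked, and still so for the second after the job is handed in, with the robot touching nothing.
It also fails if it takes over 59 s, if anything falls off the work surface, if the arm or the gripper's body presses on something with over 40 N, if the wrist force passes 120 N, or if a joint passes its speed limit or range.

## Robot

A 6-joint arm with a two-finger parallel gripper is mounted at the origin on the work surface. World frame = base frame: x ahead of the robot, y to its left, z up, the work surface at z = 0. Lengths are in m, angles in degrees, forces in N, time in s.
With the tool pointing down it reaches from about 0.4 to 0.825 m from the base axis. Payload 7 kg.
Tool frame: the origin (TCP) lies midway between the tips of the shut fingers; the grasp point (between the pads) lies 19 mm behind it (r.grasp_offset is the distance from the TCP to the grasp point, in m); z points along the fingers, x is the direction in which the jaws open and shut, and the axes are right-handed (so a half turn about z gives the same grasp; the last joint's range is limited). The gripper opens to 88 mm and grips with 3 to 60 N. Pads are 19 mm wide; open, the fingers measure 130 mm over their backs; the gripper's body (78 mm by 193 mm) begins 47 mm behind the grasp point.
Start: joints at [-47.836, 20.546, 0.682, 0, -70.136, -16.507], TCP at [0.292, -0.608, 0.227] pointing down, gripper open.
Joint ranges: [-176.03, 176.03], [-82.01, 121.73], [-58.28, 71.71], [-173.87, 95.51], [-174.79, -0.11], [-173.66, 173.66]. Speed limits (degrees/s): [136.94, 136.94, 172.46, 180, 180, 180].

## Interface

Orientations are given as [roll, pitch, yaw] about the fixed x, y, z axes, in that order (R = Rz(yaw) Ry(pitch) Rx(roll)).
In Python, from plant import r gives the robot as it stands.
- The arm moves only by the tool step_arm, never from a script. Its argument "deltas" is a list of rows, each a list of 7 numbers: the turn, a rotation vector about the tool's x, y, z in rad, then the shift along the tool's x, y, z in mm, then the opening, from -1 (shut) to 1 (fully open), so that 0 is half open. In form: [[ax, ay, az, x, y, z, grip], ...]. A call has 1 to 10 rows; each row shifts and turns the pose as measured when the row begins, along the tool's axes as they then stand; what a row does not reach is not made up. A row lasts 1/10 s, in which the tool goes at most 50 mm and 8.59 degrees, less where a joint would pass 70% of its speed; a pose out of reach is approached as far as the arm can. A call with a gripper value outside its range is refused whole. The fingers move at their own pace and stop on an object; "squeeze" is the grip in N (left out, the last holds). Time passes only in rows, so rows that do not move let the fingers close. It gives the time, the measured TCP pose, the force and the opening at its end, in the units of the state.
- r.get_state(): the state, without advancing time (a new reading comes with each control period).
- r.capture(name): name is "side" or "top"; returns the picture (480x640x3 uint8, red, green, blue); there is no depth.
- r.camera_info(name): a dict with "vertical_fov" (degrees; the focal length in pixels is half the picture's height over the tangent of half this angle, whatever the lens; pixels are square), "cx", "cy" (the principal point, pixels), "view" (4x4, takes a point from world to camera coordinates). Camera axes: x right, y down, z forward; pixel columns grow to the right and rows downward; lengths in m; the calibration is good to about 2 mm. A picture is of the moment at which its call begins. camera_info takes no time and is no camera call.
- r.close_job(): hands the job in, once; it reports no verdict.
The state is a dict: "time_s": time; "joints": joint angles; "qd": joint speeds; "joint_torque": joint torques, N m; "tcp_pos": TCP position; "eef_rot": TCP orientation; "contact_force": force on the tool from outside, world axes, zero at the start; "moment": the same for the moment, N m; "gripper_width": finger opening in m.
Only numpy, scipy, OpenCV 4.12 (cv2) and the standard library are available. Lean on these libraries where they do the work, as an engineer would, in place of code of your own. Each camera call takes 0.05 s, during which the arm holds its last target.

## Working session

There is one attempt and no reset: what is moved stays moved. The work goes in short steps, Python scripts to look and compute and a tool call to move; the robot and the scene stay as the last step left them, time stands still between calls to the robot, and variables do not carry over. Pictures are saved under pics/ and viewed, and the job is handed in when it is done.

Besides the shell and the picture viewer there is one more tool, called after "Emit:" by a JSON object that holds its "op" and its "data", one argument or row to a line. step_arm: Moves the arm, as the interface text tells. Its arguments: {"type":"object","properties":{"deltas":{"type":"array","items":{"type":"array","items":{"type":"number"}}},"squeeze":{"type":"number"}},"required":["deltas"]}

```bash
mkdir -p pics; ls; python3 - <<'E'
from plant import r
import cv2
for n in("top","side"):
    im=r.capture(n); cv2.imwrite(f"pics/{n}0.png",im[:,:,::-1]); i=r.camera_info(n); print(n,i)
print(r.get_state(), r.grasp_offset)
E
```

```text
pics
top {'vertical_fov': 53.13379293900394, 'cx': 320.03341120784665, 'cy': 244.61922844598544, 'view': array([[-5.86352380e-03, -9.99982593e-01, -6.57726668e-04,
         3.91249528e-02],
       [-9.81302697e-01,  5.88052817e-03, -1.92380967e-01,
         5.81644728e-01],
       [ 1.92381486e-01, -4.82601427e-04, -9.81320096e-01,
         8.60866728e-01],
       [ 0.00000000e+00,  0.00000000e+00,  0.00000000e+00,
         1.00000000e+00]])}
side {'vertical_fov': 45.03396746473468, 'cx': 324.68103349004883, 'cy': 233.1608651573077, 'view': array([[-0.99238549, -0.12245211,  0.01328597,  0.58358919],
       [-0.08440579,  0.59753137, -0.7973907 ,  0.10433803],
       [ 0.08970339, -0.79244037, -0.60331713,  0.93482962],
       [ 0.        ,  0.        ,  0.        ,  1.        ]])}
{'time_s': 0.1, 'joints': array([-4.78368225e+01,  2.05880121e+01,  6.39184164e-01, -1.84311700e-02,
       -7.01362008e+01, -1.65061231e+01]), 'qd': array([-0.03028946, -0.03380889,  0.19618833,  0.12703778,  0.09250211,
       -0.10066049]), 'joint_torque': array([-1.78187488e-04, -5.84165311e+01,  2.93754208e+01,  7.01545268e+00,
        1.02464916e-02, -6.61468243e-05]), 'tcp_pos': array([ 0.29204364, -0.60806309,  0.22570773]), 'eef_rot': array([-1.79992453e+02, -8.64479638e-02,  1.15650773e+02]), 'contact_force': array([0.46980583, 0.21787244, 0.54463986]), 'moment': array([0.00889736, 0.02139515, 0.01106672]), 'gripper_width': 0.0873651684289558} 0.0188
```

View pics/top0.png

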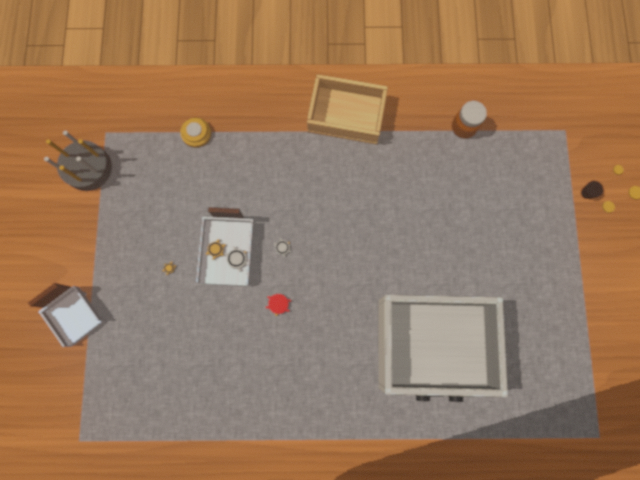

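View pics/side0.png

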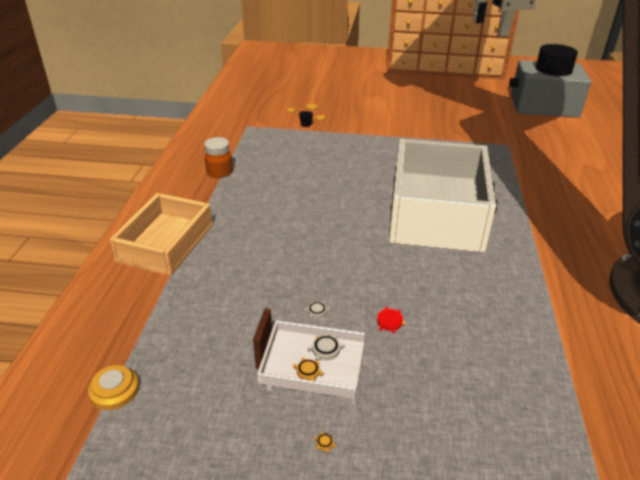

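```bash
cat > h.py <<'E'
import numpy as np, cv2
from plant import r
def cam(n):
    i=r.camera_info(n); f=240/np.tan(np.radians(i['vertical_fov'])/2); V=i['view']; return f,i['cx'],i['cy'],V
def ray(n,u,v):
    f,cx,cy,V=cam(n); R=V[:3,:3]; o=-R.T@V[:3,3]; d=R.T@np.array([(u-cx)/f,(v-cy)/f,1]); return o,d
def on(n,u,v,z):
    o,d=ray(n,u,v); return o+d*(z-o[2])/d[2]
def proj(n,p):
    f,cx,cy,V=cam(n); c=V[:3,:3]@np.asarray(p)+V[:3,3]; return np.array([cx+f*c[0]/c[2],cy+f*c[1]/c[2]])
def crop(src,dst,x0,y0,x1,y1,s):
    im=cv2.imread(src)[y0:y1,x0:x1]; cv2.imwrite(dst,cv2.resize(im,None,fx=s,fy=s,interpolation=cv2.INTER_CUBIC))
E
python3 - <<'E'
from h import *
crop('pics/top0.png','pics/a.png',180,195,300,295,6)
crop('pics/top0.png','pics/b.png',370,285,520,405,5)
crop('pics/side0.png','pics/c.png',240,295,400,405,5)
crop('pics/side0.png','pics/d.png',375,130,505,255,4)
E
```

```text
(no output)
```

View pics/a.png

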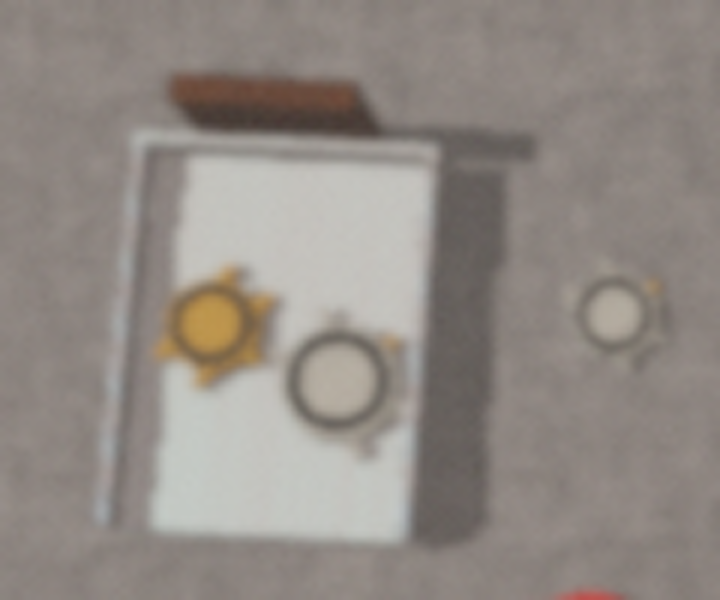

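View pics/b.png

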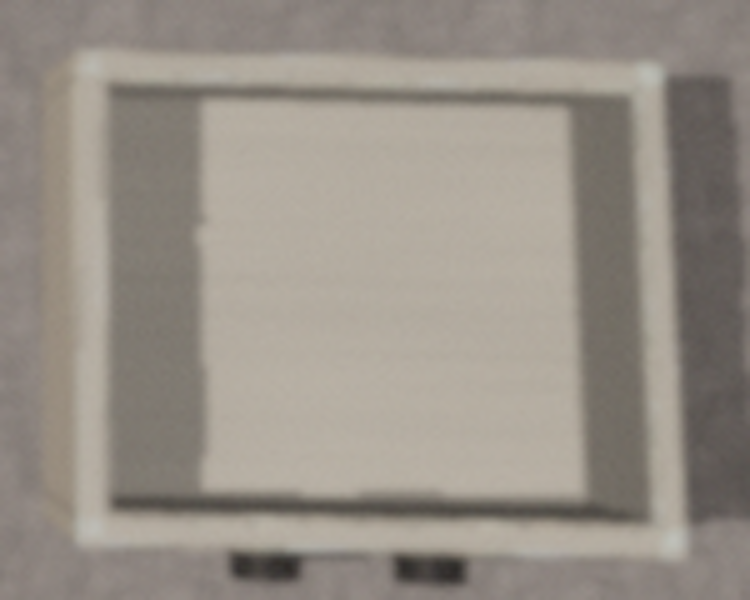

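View pics/c.png

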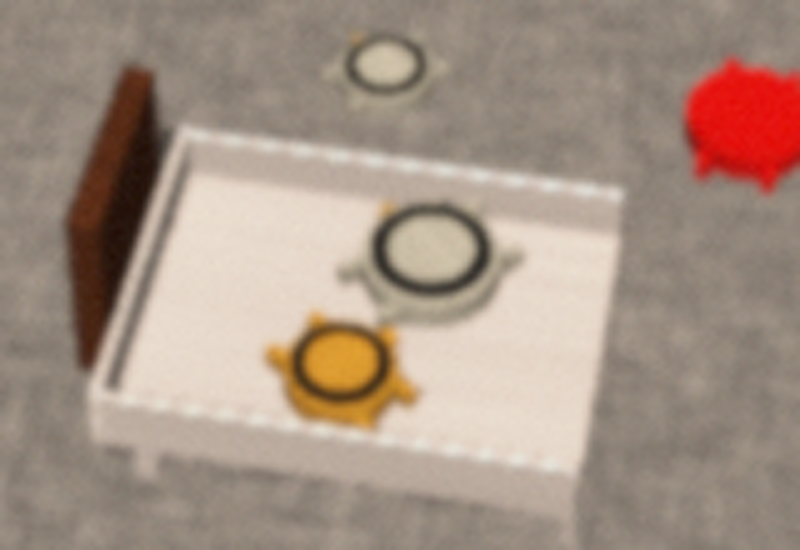

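View pics/d.png

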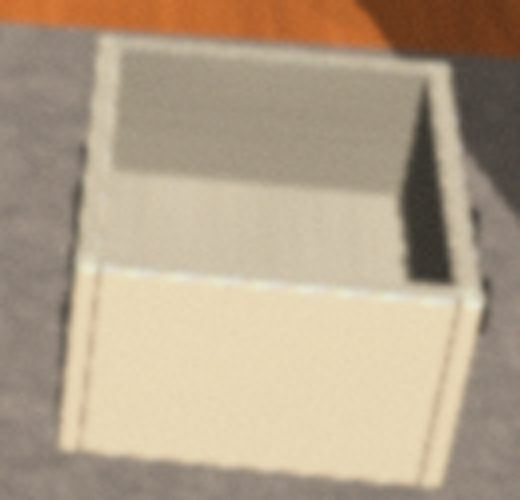

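```bash
python3 - <<'E'
from h import *
np.set_printoptions(precision=4,suppress=True)
A=lambda x,y:(180+x/6-.4,195+y/6-.4)
B=lambda x,y:(370+x/5-.4,285+y/5-.4)
C=lambda x,y:(240+x/5-.4,295+y/5-.4)
D=lambda x,y:(375+x/4-.4,130+y/4-.4)
T=lambda p,z:on('top',*p,z); S=lambda p,z:on('side',*p,z)
print('grip top c',T(A(266,93),.075), 'backL',T(A(168,73),.075),'backR',T(A(356,82),.075))
print('side grip ', S(C(130,67),.075),S(C(155,72),.075),S(C(70,217),.075),S(C(95,225),.075))
for p in [(133,133),(440,145),(100,525)]: print('wall',T(A(*p),.032))
print('floor front R',T(A(410,543),.015),'L',T(A(150,533),.015))
print('wall side',[S(C(*p),.032) for p in [(183,127),(622,190),(92,405),(578,470)]])
for p in [(80,50),(660,63),(685,553),(78,547)]: print('tank',T(B(*p),.1))
for p in [(100,35),(445,63),(480,305),(80,268)]: print('tank side',S(D(*p),.1))
print('big',T(A(337,380),.025),S(C(432,248),.025)); print('small',T(A(211,322),.024),S(C(342,362),.024))
E
```

```text
grip top c [0.6461 0.2178 0.075 ] backL [0.6529 0.2491 0.075 ] backR [0.6496 0.1894 0.075 ]
side grip  [0.6477 0.1895 0.075 ] [0.6405 0.1905 0.075 ] [0.6519 0.2458 0.075 ] [0.6449 0.2477 0.075 ]
wall [0.6444 0.2702 0.032 ]
wall [0.6397 0.1685 0.032 ]
wall [0.5142 0.2755 0.032 ]
floor front R [0.5097 0.178  0.015 ] L [0.5135 0.2633 0.015 ]
wall side [array([0.6385, 0.1689, 0.032 ]), array([0.5105, 0.1764, 0.032 ]), array([0.643 , 0.2712, 0.032 ]), array([0.515, 0.275, 0.032])]
tank [ 0.4819 -0.0806  0.1   ]
tank [ 0.476 -0.287  0.1  ]
tank [ 0.3086 -0.2824  0.1   ]
tank [ 0.3117 -0.0745  0.1   ]
tank side [ 0.4756 -0.2879  0.1   ]
tank side [ 0.3083 -0.2837  0.1   ]
tank side [ 0.3144 -0.0726  0.1   ]
tank side [ 0.4798 -0.0768  0.1   ]
big [0.5623 0.2016 0.025 ] [0.562  0.1989 0.025 ]
small [0.5821 0.2439 0.024 ] [0.5812 0.2417 0.024 ]
```

```bash
cat >> h.py <<'E'
from scipy.spatial.transform import Rotation as Ro
def pose():
    s=r.get_state(); return s['tcp_pos'],Ro.from_euler('xyz',s['eef_rot'],degrees=True),s
def delta(p,rpy):
    "tool-frame rotvec and shift (mm) from now to target"
    p0,R0,s=pose(); R1=Ro.from_euler('xyz',rpy,degrees=True)
    return np.round((R0.inv()*R1).as_rotvec(),4), np.round(R0.inv().apply(np.array(p)-p0)*1000,1)
def log():
    p,R,s=pose(); open('log.txt','a').write(repr([s['joints'].tolist(),p.tolist(),s['eef_rot'].tolist()])+'\n')
    print(round(s['time_s'],2),'p',p.round(4),'rpy',s['eef_rot'].round(2),'F',s['contact_force'].round(1),'w',round(s['gripper_width'],4),'j',s['joints'].round(1))
E
python3 - <<'E'
from h import *
log(); print(delta([.646,.218,.15],[180,0,177.4]))
E
```

```text
0.1 p [ 0.292  -0.6081  0.2257] rpy [-1.7999e+02 -9.0000e-02  1.1565e+02] F [0.5 0.2 0.5] w 0.0874 j [-47.8  20.6   0.6  -0.  -70.1 -16.5]
(array([ 7.0000e-04, -1.4000e-03, -1.0777e+00]), array([591.3, 676.7,  76.5]))
```

Emit:
{"op": "step_arm", "data": {
  "deltas": [
    [0, 0, -0.12, 0, 0, 0, 1],
    [0, 0, -0.12, 0, 0, 0, 1],
    [0, 0, -0.12, 0, 0, 0, 1],
    [0, 0, -0.12, 0, 0, 0, 1],
    [0, 0, -0.12, 0, 0, 0, 1],
    [0, 0, -0.12, 0, 0, 0, 1],
    [0, 0, -0.12, 0, 0, 0, 1],
    [0, 0, -0.12, 0, 0, 0, 1],
    [0, 0, -0.12, 0, 0, 0, 1]
  ]
}}

```text
time_s: 1.0
tcp_pos: [0.2908, -0.6057, 0.2204]
eef_rot: [179.5, -0.3, 179.9]
contact_force: [1.1, 1.1, 0.3]
gripper_width: 0.0874
```

```bash
python3 - <<'E'
from h import *
log(); print(delta([.646,.218,.15],[180,0,177.4]))
E
```

```text
1.0 p [ 0.2908 -0.6057  0.2204] rpy [179.46  -0.32 179.86] F [1.1 1.1 0.3] w 0.0874 j [-47.8  20.8   0.4  -0.1 -70.1  47.7]
(array([ 0.0093, -0.0059,  0.0429]), array([-353.6,  823.9,   76.1]))
```

Emit:
{"op": "step_arm", "data": {
  "deltas": [
    [0, 0, 0, -18, 41, 0, 1],
    [0, 0, 0, -18, 41, 0, 1],
    [0, 0, 0, -18, 41, 0, 1],
    [0, 0, 0, -18, 41, 0, 1],
    [0, 0, 0, -18, 41, 0, 1],
    [0, 0, 0, -18, 41, 0, 1],
    [0, 0, 0, -18, 41, 0, 1],
    [0, 0, 0, -18, 41, 0, 1],
    [0, 0, 0, -18, 41, 0, 1],
    [0, 0, 0, -18, 41, 0, 1]
  ]
}}

```text
time_s: 2.0
tcp_pos: [0.4716, -0.1838, 0.2182]
eef_rot: [179.2, -0.7, 179.7]
contact_force: [0.9, -0.5, -0.2]
gripper_width: 0.0872
```

```bash
python3 - <<'E'
from h import *
log(); print(delta([.646,.218,.15],[180,0,177.4]))
E
```

```text
2.0 p [ 0.4716 -0.1838  0.2182] rpy [179.17  -0.69 179.67] F [ 0.9 -0.5 -0.2] w 0.0872 j [  0.3   5.5 -19.9  -0.9 -65.3  -0.2]
(array([ 0.0142, -0.0124,  0.0396]), array([-172.9,  401.8,   72. ]))
```

Emit:
{"op": "step_arm", "data": {
  "deltas": [
    [0.005, 0, 0.01, -18, 41, 0, 1],
    [0.005, -0.004, 0.01, -18, 41, 0, 1],
    [0.005, -0.004, 0.01, -18, 41, 0, 1],
    [0.005, -0.004, 0.01, -18, 41, 0, 1],
    [0, 0, 0, -18, 41, 0, 1],
    [0, 0, 0, -18, 41, 0, 1],
    [0, 0, 0, -18, 41, 0, 1],
    [0, 0, 0, -18, 41, 0, 1],
    [0, 0, 0, -16, 36, 0, 1],
    [0, 0, 0, -8, 18, 10, 1]
  ]
}}

```text
time_s: 3.0
tcp_pos: [0.6567, 0.2128, 0.2063]
eef_rot: [-179.6, -0.0, 177.5]
contact_force: [-0.3, 0.5, -0.4]
gripper_width: 0.0875
```

```bash
python3 - <<'E'
from h import *
log(); print(delta([.646,.218,.15],[180,0,177.4]))
E
```

```text
3.0 p [0.6567 0.2128 0.2063] rpy [-179.65   -0.    177.54] F [-0.3  0.5 -0.4] w 0.0875 j [ 34.2  22.7   1.2   0.3 -68.7 -36.8]
(array([-0.0062, -0.    ,  0.0024]), array([10.9,  5.1, 56.2]))
```

Emit:
{"op": "step_arm", "data": {
  "deltas": [
    [-0.006, 0, 0.002, 11, 5, 20, 1],
    [0, 0, 0, 0, 0, 30, 1],
    [0, 0, 0, 0, 0, 30, 1],
    [0, 0, 0, 0, 0, 25, 1],
    [0, 0, 0, 0, 0, 0, 1]
  ]
}}

```text
time_s: 3.5
tcp_pos: [0.6446, 0.2223, 0.0929]
eef_rot: [-179.8, -0.3, 177.6]
contact_force: [-0.4, 0.1, -0.5]
gripper_width: 0.0878
```

```bash
python3 - <<'E'
from h import *
log(); print(delta([.6462,.2184,.040],[180,0,177.4]))
for n in("top","side"): cv2.imwrite(f"pics/{n}1.png",r.capture(n)[:,:,::-1])
crop('pics/top1.png','pics/a1.png',150,150,300,290,5)
crop('pics/side1.png','pics/c1.png',200,240,400,400,4)
E
```

```text
3.5 p [0.6446 0.2223 0.0929] rpy [-179.85   -0.28  177.63] F [-0.4  0.1 -0.5] w 0.0878 j [ 35.3  27.2  -7.4  -0.1 -55.8 -37.7]
(array([-0.0026, -0.0049,  0.004 ]), array([-2. , -3.6, 52.9]))
```

View pics/c1.png

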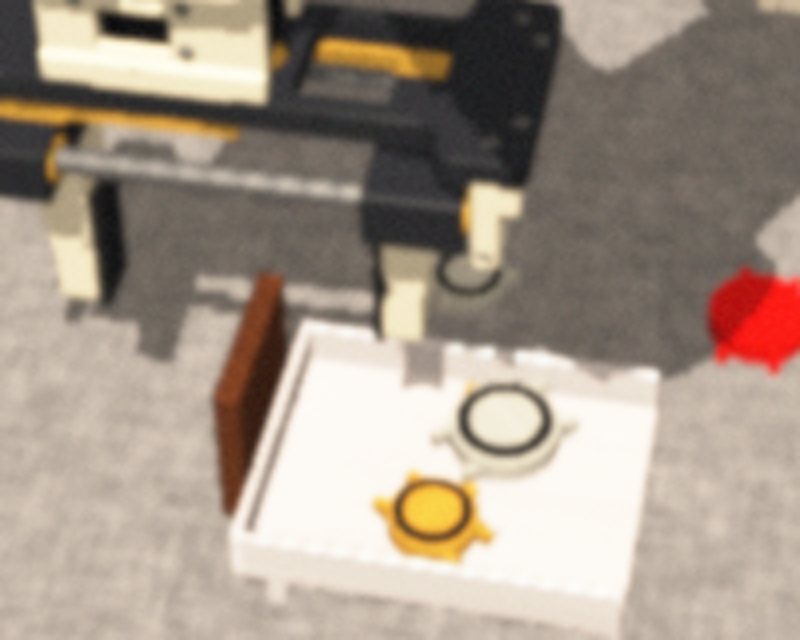

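The open fingers straddle the grip (board at about (250,395) in the crop), with the cases untouched. I'll go down next.

Emit:
{"op": "step_arm", "data": {
  "deltas": [
    [-0.003, -0.004, 0.004, -2, -3.6, 20, 1],
    [0, 0, 0, 0, 0, 20, 1],
    [0, 0, 0, 0, 0, 9, 1],
    [0, 0, 0, 0, 0, 0, 1]
  ]
}}

```text
time_s: 4.0
tcp_pos: [0.6542, 0.2217, 0.0555]
eef_rot: [179.5, 0.9, 177.5]
contact_force: [-0.8, 0.5, -0.2]
gripper_width: 0.0873
```

```bash
python3 - <<'E'
from h import *
log(); print(delta([.6462,.2184,.040],[180,0,177.4]))
E
```

```text
4.0 p [0.6542 0.2217 0.0555] rpy [179.5    0.88 177.49] F [-0.8  0.5 -0.2] w 0.0873 j [ 34.9  29.3  -9.4   0.2 -50.2 -37.5]
(array([0.0087, 0.0153, 0.0017]), array([ 8.1, -3.8, 15.4]))
```

Emit:
{"op": "step_arm", "data": {
  "deltas": [
    [0.009, 0.015, 0, 8, -4, 12, 1],
    [0, 0, 0, 0, 0, 0, 1]
  ]
}}

```text
time_s: 4.2
tcp_pos: [0.6468, 0.2185, 0.0452]
eef_rot: [180.0, 0.1, 177.5]
contact_force: [-0.0, -0.9, -0.0]
gripper_width: 0.0875
```

```bash
python3 - <<'E'
from h import *
log(); print(delta([.6462,.2184,.040],[180,0,177.4]))
E
```

```text
4.2 p [0.6468 0.2185 0.0452] rpy [1.7996e+02 1.0000e-01 1.7750e+02] F [-0.  -0.9 -0. ] w 0.0875 j [ 35.   29.8 -10.2   0.  -49.9 -37.5]
(array([0.0006, 0.0018, 0.0018]), array([ 0.6, -0.2,  5.2]))
```

Emit:
{"op": "step_arm", "data": {
  "deltas": [
    [0, 0.002, 0.002, 0.5, 0, 5, 1],
    [0, 0, 0, 0, 0, 0, 1]
  ]
}}

```text
time_s: 4.4
tcp_pos: [0.6468, 0.219, 0.0411]
eef_rot: [179.9, 0.1, 177.4]
contact_force: [0.1, -0.3, -0.2]
gripper_width: 0.0874
```

Emit:
{"op": "step_arm", "data": {
  "deltas": [
    [0, 0, 0, 0, 0, 0, -0.5],
    [0, 0, 0, 0, 0, 0, -1],
    [0, 0, 0, 0, 0, 0, -1],
    [0, 0, 0, 0, 0, 0, -1],
    [0, 0, 0, 0, 0, 0, -1],
    [0, 0, 0, 0, 0, 0, -1]
  ],
  "squeeze": 30
}}

```text
time_s: 5.0
tcp_pos: [0.6475, 0.2193, 0.0422]
eef_rot: [179.9, 0.1, 177.4]
contact_force: [0.5, 0.8, 0.1]
gripper_width: 0.0451
```

```bash
python3 - <<'E'
from h import *
log()
E
```

```text
5.0 p [0.6475 0.2193 0.0422] rpy [1.7987e+02 1.5000e-01 1.7742e+02] F [0.5 0.8 0.1] w 0.0451 j [ 35.   30.  -10.2  -0.  -49.6 -37.6]
```

Emit:
{"op": "step_arm", "data": {
  "deltas": [
    [0, 0, 0, 0, 0, 1, -1],
    [0, 0, 0, 0, 0, 0, -1],
    [0, 0, 0, 0, 0, 0, -1],
    [0, 0, 0, 0, 0, 0, -1],
    [0, 0, 0, 0, 0, 0, -1],
    [0, 0, 0, 0, 0, 0, -1],
    [0, 0, 0, 0, 0, 0, -1]
  ]
}}

```text
time_s: 5.7
tcp_pos: [0.6475, 0.2195, 0.0411]
eef_rot: [179.9, 0.1, 177.4]
contact_force: [-0.2, 0.7, 0.3]
gripper_width: 0.0103
```

```bash
python3 - <<'E'
from h import *
log()
for n in("top","side"): cv2.imwrite(f"pics/{n}2.png",r.capture(n)[:,:,::-1])
crop('pics/side2.png','pics/c2.png',200,240,400,400,4)
E
```

```text
5.7 p [0.6475 0.2195 0.0411] rpy [1.7987e+02 1.4000e-01 1.7741e+02] F [-0.2  0.7  0.3] w 0.0103 j [ 35.   30.1 -10.2  -0.  -49.5 -37.6]
```

View pics/c2.png

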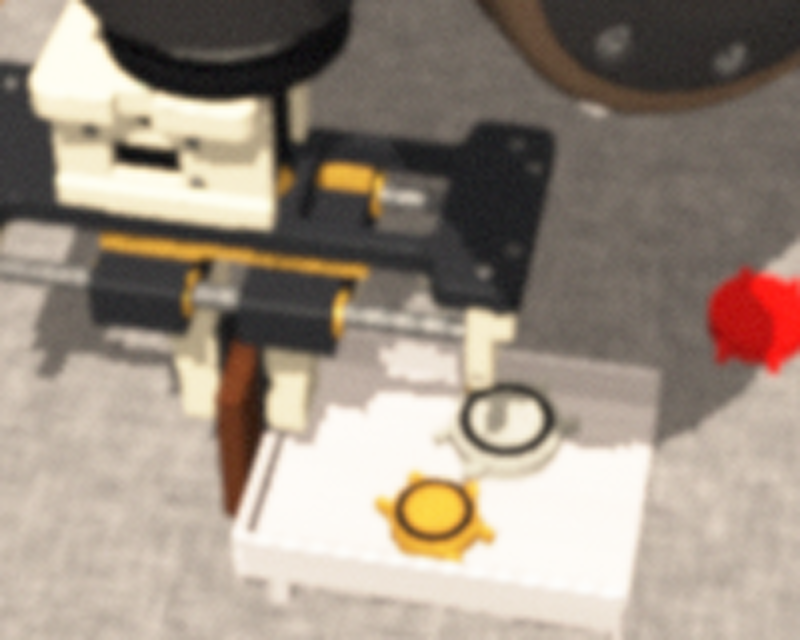

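Emit:
{"op": "step_arm", "data": {
  "deltas": [
    [0, 0, 0, 0, 0, 0, -1],
    [0, 0, 0, 0, 0, -5, -1],
    [0, 0, 0, 0, 0, -8, -1],
    [0, 0, 0, 0, 0, -10, -1],
    [0, 0, 0, 0, 0, -10, -1],
    [0, 0, 0, 0, 0, 0, -1]
  ],
  "squeeze": 60
}}

```text
time_s: 6.4
tcp_pos: [0.6469, 0.219, 0.0763]
eef_rot: [179.9, 0.1, 177.4]
contact_force: [0.1, 0.7, -2.1]
gripper_width: 0.0099
```

```bash
python3 - <<'E'
from h import *
log()
for n in("side",): cv2.imwrite(f"pics/{n}3.png",r.capture(n)[:,:,::-1])
crop('pics/side3.png','pics/c3.png',200,230,400,390,4)
E
```

```text
6.4 p [0.6469 0.219  0.0763] rpy [1.7991e+02 7.0000e-02 1.7740e+02] F [ 0.1  0.7 -2.1] w 0.0099 j [ 35.   28.   -8.5  -0.  -53.4 -37.6]
```

View pics/c3.png

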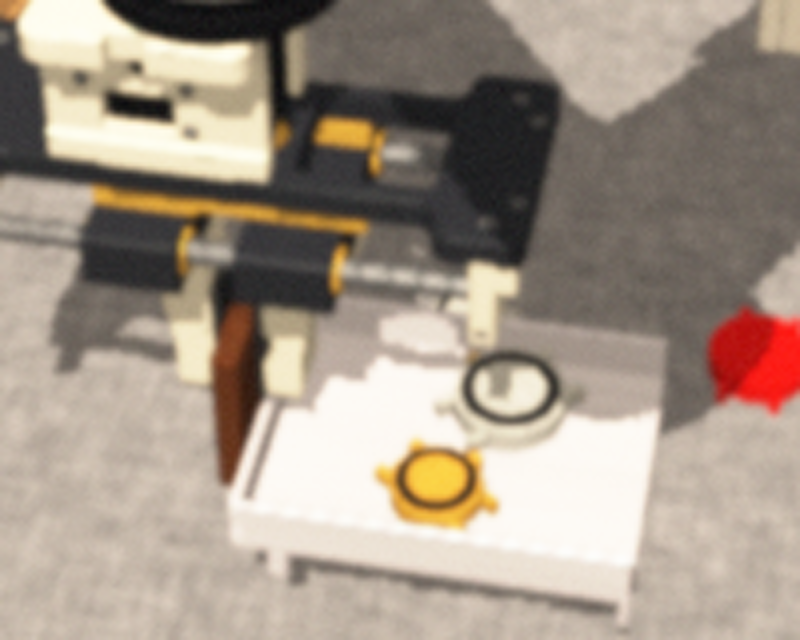

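```bash
cat > fit.py <<'E'
from h import *
from scipy.optimize import least_squares
L=[eval(l) for l in open('log.txt')]
q=np.radians([l[0] for l in L]); p=np.array([l[1] for l in L])
def fk(v,q):
    a,b,L2,L3,ph,d,D=v
    q1,q2,q3,q5=q[:,0],q[:,1],q[:,2],q[:,4]
    al=q2-q3+ph; t=q2-q3-q5-np.pi/2 # 0: down
    rr=a+L2*np.sin(q2)+L3*np.cos(al)-D*np.sin(t); z=b+L2*np.cos(q2)-L3*np.sin(al)-D*np.cos(t)
    return np.c_[rr*np.cos(q1)+d*np.sin(q1), rr*np.sin(q1)-d*np.cos(q1), z], t
def res(v): return np.r_[((fk(v,q)[0]-p)*1000).ravel(), (np.array(v)-[.0,.33,.4,.4,0,.19,.3])*2]
s=least_squares(res,[0,.33,.4,.4,0,.19,.3]); v=s.x
E
python3 - <<'E'
from fit import *
print(v.round(4)); print(((fk(v,q)[0]-p)*1000).round(1)); print(np.degrees(q[:,[0,1,2,4]]).round(1))
E
```

```text
[0.0011 0.2431 0.6023 0.463  0.0042 0.1914 0.4219]
[[ 0.3  0.1 -0.4]
 [-0.4 -0.2 -0.1]
 [ 0.7 -5.1  2.4]
 [-1.6  1.7 -1.4]
 [-0.2 -0.1  0. ]
 [-0.6  1.2 -0.5]
 [-0.5  0.4 -0.1]
 [-0.2  0.3  0. ]
 [-0.2  0.2  0.1]
 [-0.1  0.2 -0. ]]
[[-47.8  20.6   0.6 -70.1]
 [-47.8  20.8   0.4 -70.1]
 [  0.3   5.5 -19.9 -65.3]
 [ 34.2  22.7   1.2 -68.7]
 [ 35.3  27.2  -7.4 -55.8]
 [ 34.9  29.3  -9.4 -50.2]
 [ 35.   29.8 -10.2 -49.9]
 [ 35.   30.  -10.2 -49.6]
 [ 35.   30.1 -10.2 -49.5]
 [ 35.   28.   -8.5 -53.4]]
```

```bash
python3 - <<'E'
from fit import *
for D in (.25,.35,.42,.5):
  b=v[1]+D-v[6]
  for th in (0,30,50,55):
    t=np.radians(th); g=np.array([.466,.088])+.135*np.array([np.cos(t),np.sin(t)])+.055*np.array([-np.sin(t),np.cos(t)])
    w=g+(.014-D)*np.array([np.sin(t),-np.cos(t)])-[v[0],b]
    # w = L2(sin,cos)(q2)+L3(cos,-sin)(al)
    c=(w@w-v[2]**2-v[3]**2)/(2*v[2]*v[3]) # = sin(q2-al)
    q2al=np.arcsin(c); 
    # rotate: angle
    A=v[2]+v[3]*np.sin(q2al); B=v[3]*np.cos(q2al) # w = A*(s,c)+B*(c,-s)
    q2=np.arctan2(A*w[0]-B*w[1],A*w[1]+B*w[0]); q3=q2al+v[4]
    q5=q2-q3-np.pi/2+t
    print(D,th,np.degrees([q2,q3,q5]).round(1),w.round(3))
E
```

```text
0.25 0 [ 20.8 -12.5 -56.8] [0.6   0.308]
0.25 30 [  5.3 -29.2 -25.6] [0.436 0.336]
0.25 50 [ -2.7 -42.   -0.8] [0.329 0.307]
0.25 55 [ -4.1 -45.3   6.2] [0.304 0.294]
0.35 0 [ 20.8 -12.5 -56.8] [0.6   0.308]
0.35 30 [  1.6 -35.2 -23.2] [0.386 0.323]
0.35 50 [ -7.3 -51.8   4.5] [0.252 0.272]
0.35 55 [ -8.4 -56.2  12.8] [0.222 0.252]
0.42 0 [ 20.8 -12.5 -56.8] [0.6   0.308]
0.42 30 [ -1.  -39.4 -21.7] [0.351 0.314]
0.42 50 [-10.5 -58.5   8.1] [0.198 0.247]
0.42 55 [-10.9 -63.7  17.7] [0.165 0.222]
0.5 0 [ 20.8 -12.5 -56.8] [0.6   0.308]
0.5 30 [ -4.1 -43.9 -20.2] [0.311 0.303]
0.5 50 [-14.  -66.1  12.1] [0.137 0.218]
0.5 55 [-13.  -72.3  24.3] [0.099 0.188]
```

The tray is held level, but my kinematic check shows joint 5 would run out of range near 45° of tilt in this grasp. I'll set the tray back where it stood and regrasp with the tool leaned sideways about the board's normal.

Emit:
{"op": "step_arm", "data": {
  "deltas": [
    [0, 0, 0, 0, 0, 10, -1],
    [0, 0, 0, 0, 0, 10, -1],
    [0, 0, 0, 0, 0, 7, -1],
    [0, 0, 0, 0, 0, 0, -1]
  ]
}}

```text
time_s: 6.85
tcp_pos: [0.6453, 0.2184, 0.0447]
eef_rot: [180.0, -0.1, 177.4]
contact_force: [0.4, -1.1, -3.5]
gripper_width: 0.0096
```

```bash
python3 - <<'E'
from h import *
log()
E
```

```text
6.85 p [0.6453 0.2184 0.0447] rpy [ 1.7997e+02 -9.0000e-02  1.7736e+02] F [ 0.4 -1.1 -3.5] w 0.0096 j [ 35.   29.8 -10.1  -0.1 -50.1 -37.6]
```

Emit:
{"op": "step_arm", "data": {
  "deltas": [
    [0, 0, 0, 0, 0, 2, -1],
    [0, 0, 0, 0, 0, 1.5, -1],
    [0, 0, 0, 0, 0, 0, -1]
  ]
}}

```text
time_s: 7.15
tcp_pos: [0.6457, 0.2183, 0.0412]
eef_rot: [-180.0, -0.1, 177.4]
contact_force: [-0.2, 0.7, -2.9]
gripper_width: 0.0096
```

```bash
python3 - <<'E'
from h import *
log()
E
```

```text
7.15 p [0.6457 0.2183 0.0412] rpy [-1.7998e+02 -8.0000e-02  1.7741e+02] F [-0.2  0.7 -2.9] w 0.0096 j [ 35.   30.1 -10.3  -0.  -49.7 -37.6]
```

Emit:
{"op": "step_arm", "data": {
  "deltas": [
    [0, 0, 0, 0, 0, 1, -1],
    [0, 0, 0, 0, 0, 0.5, -1]
  ]
}}

```text
time_s: 7.35
tcp_pos: [0.6463, 0.2185, 0.041]
eef_rot: [180.0, -0.0, 177.4]
contact_force: [-0.8, -1.1, 1.6]
gripper_width: 0.01
```

```bash
python3 - <<'E'
from h import *
log()
E
```

```text
7.35 p [0.6463 0.2185 0.041 ] rpy [ 1.8000e+02 -1.0000e-02  1.7743e+02] F [-0.8 -1.1  1.6] w 0.01 j [ 35.   30.1 -10.3  -0.  -49.6 -37.6]
```

Emit:
{"op": "step_arm", "data": {
  "deltas": [
    [0, 0, 0, 0, 0, 0, -0.1],
    [0, 0, 0, 0, 0, 0, -0.1],
    [0, 0, 0, 0, 0, 0, -0.1],
    [0, 0, 0, 0, 0, 0, -0.1],
    [0, 0, 0, 0, 0, 0, -0.1],
    [-0.11, 0, 0, 0, 2, -2, -0.1],
    [-0.11, 0, 0, 0, 2, -2, -0.1],
    [-0.11, 0, 0, 0, 2, -1, -0.1],
    [-0.11, 0, 0, 0, 2, 0, -0.1],
    [0, 0, 0, 0, 0, 0, -0.1]
  ],
  "squeeze": 30
}}

```text
time_s: 8.35
tcp_pos: [0.6476, 0.2297, 0.0481]
eef_rot: [153.8, 0.3, 177.7]
contact_force: [0.5, -1.1, -0.3]
gripper_width: 0.0395
```

```bash
python3 - <<'E'
from h import *
log()
R=Ro.from_euler('x',25,degrees=True)*Ro.from_euler('xyz',[180,0,180],degrees=True)
R=Ro.from_euler('z',-2.6,degrees=True)*R
e=R.as_euler('xyz',degrees=True); print(e)
print(delta(np.array([.6463,.2184,.060])+.0188*R.as_matrix()[:,2],e))
E
```

```text
8.35 p [0.6476 0.2297 0.0481] rpy [153.81   0.29 177.72] F [ 0.5 -1.1 -0.3] w 0.0395 j [ 20.3  28.7  -4.6 -31.8 -50.4  -3.3]
[155.    0.  177.4]
(array([0.0207, 0.0022, 0.0072]), array([ 0.9, -5.3,  3.1]))
```

```bash
cat > kin.py <<'E'
from h import *
from scipy.optimize import least_squares
L=[eval(l) for l in open('log.txt')]
Q=np.array([l[0] for l in L]); P=np.array([l[1] for l in L]); E=[Ro.from_euler('xyz',l[2],degrees=True) for l in L]
def FK(v,q):
    a,b,L2,L3,d,D=v; q=np.radians(q)
    e=lambda s,t:Ro.from_euler(s,t)
    R1=e('z',q[0]); F=R1*e('y',q[1]-q[2])
    w=R1.apply([a+L2*np.sin(q[1]),-d,b+L2*np.cos(q[1])])+F.apply([L3,0,0])
    R=F*e('x',SG*q[3])*e('y',-q[4])   # x axis = tool z
    T=R*e('x',S6*q[5])*Ro.from_matrix(np.array([[0,0,1],[0,1,0],[-1,0,0]]))  # tool x=-z', y=y', z=x'
    return w+R.apply([D,0,0]),T
SG=1;S6=1
def res(v,n=None):
    o=[]
    for q,p,e in zip(Q,P,E):
        pp,T=FK(v,q); o+=list((pp-p)*1000)
    return np.array(o)
def fit():
    return least_squares(res,[0,.24,.6,.46,.19,.4])
E
python3 - <<'E'
import kin
from kin import *
for s in (1,-1):
  for s6 in (1,-1):
    kin.SG=s;kin.S6=s6; f=fit(); print(s,s6,f.cost,f.x.round(4)); 
    print([round(np.degrees((FK(f.x,Q[i])[1].inv()*E[i]).magnitude()),2) for i in (0,2,5,len(Q)-1)], res(f.x)[-3:])
E
```

```text
1 1 3118.4665930560286 [-0.0116 -0.5979  0.6485  0.4588  0.1896 -0.3735]
[np.float64(33.02), np.float64(2.08), np.float64(74.85), np.float64(67.96)] [-54.14408821 -50.35858168   5.83920387]
1 -1 3118.4665930560286 [-0.0116 -0.5979  0.6485  0.4588  0.1896 -0.3735]
[np.float64(0.04), np.float64(1.84), np.float64(0.36), np.float64(63.57)] [-54.14408821 -50.35858168   5.83920387]
-1 1 5005.326219604771 [0.0017 0.1616 0.5978 0.459  0.1888 0.3459]
[np.float64(33.01), np.float64(0.47), np.float64(75.08), np.float64(6.61)] [ 56.59173794 -20.37689574  75.23375914]
-1 -1 5005.326219604771 [0.0017 0.1616 0.5978 0.459  0.1888 0.3459]
[np.float64(0.0), np.float64(0.0), np.float64(0.0), np.float64(0.0)] [ 56.59173794 -20.37689574  75.23375914]
```

```bash
sed -i 's/^SG=1;S6=1/SG=-1;S6=-1/' kin.py
python3 - <<'E'
s=open('kin.py').read()
s=s.replace("a,b,L2,L3,d,D=v","a,b,L2,L3,d,D,d4=v").replace("return w+R.apply([D,0,0]),T","return w+R.apply([D,-d4,0]),T")
s=s.replace("return np.array(o)","return np.r_[np.array(o),np.array(v[:1])*30,(v[5]-.3)*0.5]").replace("[0,.24,.6,.46,.19,.4]","[0,.24,.6,.46,.0,.4,.19]")
open('kin.py','w').write(s)
E
python3 - <<'E'
from kin import *
f=fit(); print(f.cost,f.x.round(4)); print(res(f.x)[-5:].round(2), res(f.x)[6:9])
E
```

```text
0.0007612986889883652 [-0.      0.1988  0.6016  0.4636  0.      0.378   0.1918]
[ 0.   -0.   -0.   -0.    0.04] [-8.38422665e-08  1.72817663e-06  1.21295507e-06]
```

```bash
cat > plan.py <<'E'
from kin import *
V=fit().x
LO=np.array([-176,-82,-58.2,-173.8,-174.7,-0.11]); LO[5]=-173.6; HI=np.array([176,121.7,71.7,95.5,-0.11,173.6])
def IK(p,R,q0):
    def f(q):
        pp,T=FK(V,q); return np.r_[(pp-p)*100,(T.inv()*R).as_rotvec()*30]
    s=least_squares(f,np.clip(q0,LO+.01,HI-.01),bounds=(LO,HI)); return s.x,np.sqrt(2*s.cost)
def toolR(phi,yaw,th): # tray yaw, tilt th, tool lean phi about tray x
    return Ro.from_euler('z',yaw,degrees=True)*Ro.from_euler('y',-th,degrees=True)*Ro.from_euler('x',phi,degrees=True)*Ro.from_euler('xyz',[180,0,180],degrees=True)
E
python3 - <<'E'
from plan import *
for phi in (0,15,25,35):
  for yc in (-.1835,-.21):
    q=Q[2].copy()
    for th in (0,10,20,30,40,50,55):
        Rt=Ro.from_euler('z',-1.4,degrees=True)*Ro.from_euler('y',-th,degrees=True)
        piv=np.array([.474-.010,yc,.088]); g=piv+Rt.apply([.135,0,.055])
        R=toolR(phi,-1.4,th); gp=g+Rt.apply([0,0,.005]); p=gp+R.apply([0,0,.0188])
        q,e=IK(p,R,q)
        print(phi,yc,th,q.round(1),round(e,3))
E
```

```text
0 -0.1835 0 [  0.5  20.5 -12.9  -0.  -56.6  -1.9] 0.0
0 -0.1835 10 [  0.7  13.3 -21.1   0.5 -45.7  -2.5] 0.0
0 -0.1835 20 [  1.1   6.3 -29.7   1.5 -34.   -3.6] 0.0
0 -0.1835 30 [  1.6  -0.2 -39.3   4.1 -21.   -6.4] 0.0
0 -0.1835 40 [ -1.3  -5.7 -55.6  25.6  -0.1 -25.7] 0.019
0 -0.1835 50 [ -1.9  -9.  -45.7 -22.1  -3.3  22.4] 0.525
0 -0.1835 55 [ -2.1 -11.2 -46.5 -30.4  -0.1  30.8] 0.351
0 -0.21 0 [ -2.   21.2 -11.8  -0.  -57.    0.6] 0.0
0 -0.21 10 [ -2.1  14.1 -19.6  -0.2 -46.3   0.8] 0.0
0 -0.21 20 [ -2.3   7.3 -27.7  -0.5 -35.    1.2] 0.0
0 -0.21 30 [ -2.4   1.1 -35.8  -1.3 -23.1   2.1] 0.0
0 -0.21 40 [ -2.8  -4.2 -43.   -4.6 -11.2   5.6] 0.0
0 -0.21 50 [-12.6  -7.  -36.8 -38.9 -13.7  45.4] 0.0
0 -0.21 55 [-27.4  -6.8 -33.  -62.2 -24.   75.7] 0.0
15 -0.1835 0 [ -8.9  23.7  -2.8 -16.3 -66.4  14.4] 0.0
15 -0.1835 10 [-10.2  17.1  -9.1 -19.4 -57.8  19.7] 0.0
15 -0.1835 20 [-12.2  11.  -14.8 -24.4 -50.   27. ] 0.0
15 -0.1835 30 [-15.8   5.7 -19.5 -32.3 -43.9  37.9] 0.0
15 -0.1835 40 [-22.3   1.7 -22.7 -44.4 -41.4  54.3] 0.0
15 -0.1835 50 [-33.4  -0.2 -25.4 -60.  -44.9  76.2] 0.0
15 -0
[... 1263 characters left out ...]
0 [-23.   25.2   2.9 -37.  -76.5  36.5] 0.0
35 -0.1835 20 [-26.4  20.4  -2.  -42.1 -72.3  46.4] 0.0
35 -0.1835 30 [-31.   16.5  -6.5 -48.3 -69.8  58. ] 0.0
35 -0.1835 40 [-36.8  13.8 -10.8 -55.5 -69.6  71.3] 0.0
35 -0.1835 50 [-43.9  12.8 -14.8 -63.  -71.9  86.1] 0.0
35 -0.1835 55 [-47.7  13.  -16.8 -66.5 -74.   93.8] 0.0
35 -0.21 0 [-22.4  31.8  10.  -32.6 -83.5  29.2] 0.0
35 -0.21 10 [-25.   26.5   4.9 -36.5 -78.2  37.7] 0.0
35 -0.21 20 [-28.5  21.8   0.1 -41.6 -74.1  47.5] 0.0
35 -0.21 30 [-33.2  18.1  -4.4 -47.8 -71.7  59. ] 0.0
35 -0.21 40 [-39.   15.5  -8.6 -54.9 -71.5  72.1] 0.0
35 -0.21 50 [-45.9  14.5 -12.6 -62.2 -73.7  86.4] 0.0
35 -0.21 55 [-49.5  14.7 -14.5 -65.6 -75.7  93.9] 0.0
```

Emit:
{"op": "step_arm", "data": {
  "deltas": [
    [0.02, 0.002, 0.007, 0.5, -4, 2, -0.1],
    [0, 0, 0, 0, 0, 0, -0.1]
  ]
}}

```text
time_s: 8.55
tcp_pos: [0.6478, 0.2252, 0.0442]
eef_rot: [155.2, -0.0, 177.2]
contact_force: [-0.2, 0.1, 0.4]
gripper_width: 0.0397
```

```bash
python3 - <<'E'
from plan import *
log()
R=toolR(25,-2.6,0); print(delta(np.array([.6463,.2184,.060])+.0188*R.as_matrix()[:,2],R.as_euler('xyz',degrees=True)))
cv2.imwrite("pics/side4.png",r.capture('side')[:,:,::-1])
crop('pics/side4.png','pics/c4.png',200,230,400,390,4)
E
```

```text
8.55 p [0.6478 0.2252 0.0442] rpy [155.24  -0.   177.23] F [-0.2  0.1  0.4] w 0.0397 j [ 20.9  28.9  -5.  -30.1 -49.8  -5.2]
(array([-0.0042,  0.0012, -0.0027]), array([1.2, 0.5, 1.6]))
```

View pics/c4.png

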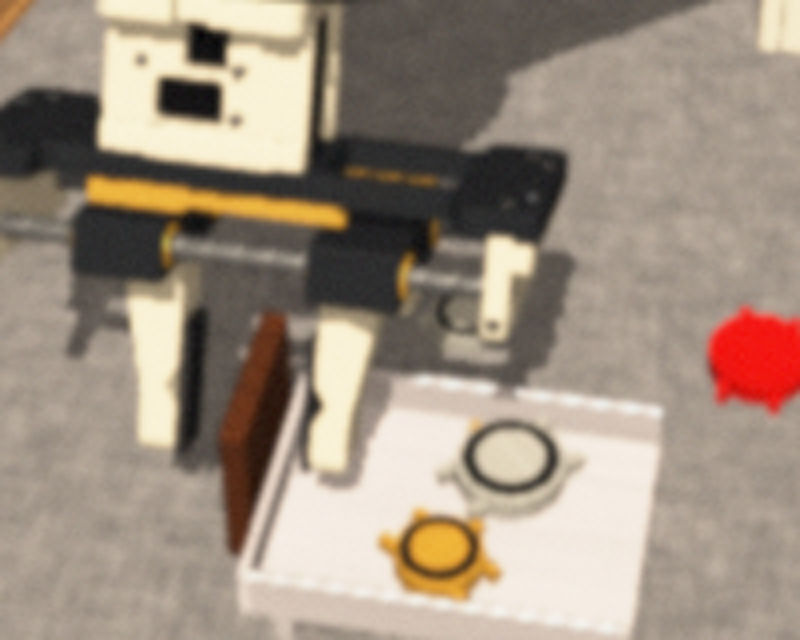

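Fingers straddle the board with the lean, and the tray and cases are undisturbed. I'll close on it.

Emit:
{"op": "step_arm", "data": {
  "deltas": [
    [-0.004, 0.001, -0.003, 1, 0.5, 1.5, -0.1],
    [0, 0, 0, 0, 0, 0, -1],
    [0, 0, 0, 0, 0, 0, -1],
    [0, 0, 0, 0, 0, 0, -1],
    [0, 0, 0, 0, 0, 0, -1],
    [0, 0, 0, 0, 0, 0, -1],
    [0, 0, 0, 0, 0, 0, -1],
    [0, 0, 0, 0, 0, 0, -1]
  ],
  "squeeze": 60
}}

```text
time_s: 9.4
tcp_pos: [0.6454, 0.2306, 0.0432]
eef_rot: [155.1, 0.0, 177.9]
contact_force: [0.2, 0.5, -0.5]
gripper_width: 0.0101
```

```bash
python3 - <<'E'
from plan import *
log()
E
```

```text
9.4 p [0.6454 0.2306 0.0432] rpy [1.5510e+02 5.0000e-02 1.7785e+02] F [ 0.2  0.5 -0.5] w 0.0101 j [ 21.3  28.9  -5.  -30.4 -49.8  -4.8]
```

Emit:
{"op": "step_arm", "data": {
  "deltas": [
    [0, 0, 0, 0, 2, -4, -1],
    [0, 0, 0, 0, 4, -9, -1],
    [0, 0, 0, 0, 6, -13, -1],
    [0, 0, 0, 0, 7, -15, -1],
    [0, 0, 0, 0, 7, -15, -1],
    [0, 0, 0, 0, 7, -15, -1],
    [0, 0, 0, 0, 7, -15, -1],
    [0, 0, 0, 0, 7, -15, -1],
    [0, 0, 0, 0, 5, -10, -1],
    [0, 0, 0, 0, 0, 0, -1]
  ]
}}

```text
time_s: 10.4
tcp_pos: [0.6456, 0.2304, 0.1794]
eef_rot: [155.1, 0.2, 177.8]
contact_force: [0.2, 0.5, -2.1]
gripper_width: 0.0102
```

```bash
python3 - <<'E'
from plan import *
log()
R=toolR(25,-1.4,0); g=np.array([.598,-.1865,.19]); print(delta(g+R.apply([0,0,.0138]),R.as_euler('xyz',degrees=True)))
E
```

```text
10.4 p [0.6456 0.2304 0.1794] rpy [155.09   0.22 177.84] F [ 0.2  0.5 -2.1] w 0.0102 j [ 22.   20.7   0.4 -25.9 -61.4 -13.2]
(array([-0.0015,  0.0091, -0.0105]), array([  31.9, -375. , -172.2]))
```

Emit:
{"op": "step_arm", "data": {
  "deltas": [
    [0, 0, 0, 0.5, -7, -3, -1],
    [0, 0, 0, 1, -13, -6, -1],
    [0, 0, 0, 2, -20, -9, -1],
    [0, 0, 0, 2, -27, -12, -1],
    [0, 0, 0, 3, -33, -15, -1],
    [0, 0, 0, 3, -33, -15, -1],
    [0, 0, 0, 3, -33, -15, -1],
    [0, 0, 0, 3, -33, -15, -1],
    [0, 0, 0, 3, -33, -15, -1],
    [0, 0, 0, 3, -33, -15, -1]
  ]
}}

```text
time_s: 11.4
tcp_pos: [0.6029, -0.0735, 0.1668]
eef_rot: [155.1, -0.6, 178.0]
contact_force: [1.1, 0.0, -2.4]
gripper_width: 0.0098
```

```bash
python3 - <<'E'
from plan import *
log()
R=toolR(25,-1.4,0); g=np.array([.598,-.1865,.19]); print(delta(g+R.apply([0,0,.0138]),R.as_euler('xyz',degrees=True)))
E
```

```text
11.4 p [ 0.6029 -0.0735  0.1668] rpy [155.08  -0.63 178.04] F [ 1.1  0.  -2.4] w 0.0098 j [ -5.7  21.6   0.  -26.1 -72.6  12.4]
(array([-0.0013, -0.0059, -0.0135]), array([  1.2, -92.7, -54.9]))
```

Emit:
{"op": "step_arm", "data": {
  "deltas": [
    [0, -0.002, -0.003, 0, -24, -13, -1],
    [0, -0.002, -0.003, 0, -20, -12, -1],
    [0, -0.002, -0.003, 0, -16, -9, -1],
    [0, 0, -0.003, 0, -11, -7, -1],
    [0, 0, 0, 0, -6, -4, -1],
    [0, 0, 0, 0, -2, -1, -1],
    [0, 0, 0, 0, 0, 0, -1]
  ]
}}

```text
time_s: 12.1
tcp_pos: [0.5933, -0.1778, 0.1684]
eef_rot: [154.9, -0.6, 178.0]
contact_force: [0.3, 0.7, -2.7]
gripper_width: 0.0094
```

```bash
python3 - <<'E'
from plan import *
log()
R=toolR(25,-1.4,0); g=np.array([.598,-.1865,.19]); print(delta(g+R.apply([0,0,.0138]),R.as_euler('xyz',degrees=True)))
for n in("top","side"): cv2.imwrite(f"pics/{n}5.png",r.capture(n)[:,:,::-1])
crop('pics/top5.png','pics/a5.png',350,180,530,310,4)
crop('pics/side5.png','pics/c5.png',280,90,510,260,3)
E
```

```text
12.1 p [ 0.5933 -0.1778  0.1684] rpy [154.91  -0.63 177.97] F [ 0.3  0.7 -2.7] w 0.0094 j [-15.   24.6   4.6 -24.9 -77.7  19.8]
(array([ 0.0016, -0.0053, -0.0147]), array([-4.8,  1.4, -9.4]))
```

View pics/a5.png

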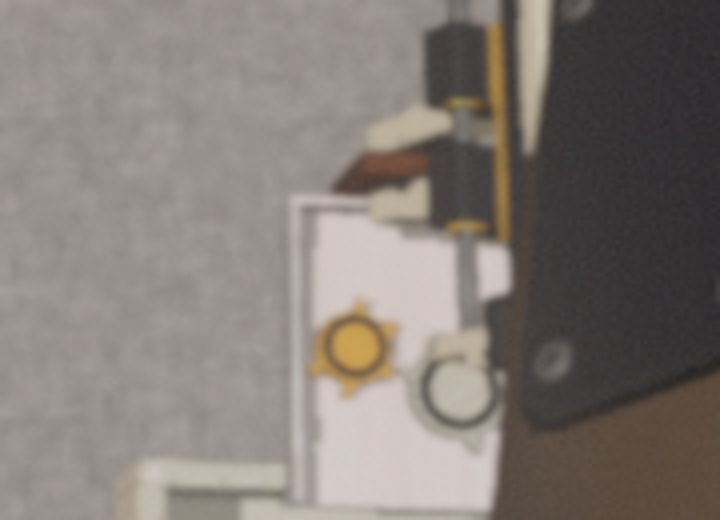

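View pics/c5.png

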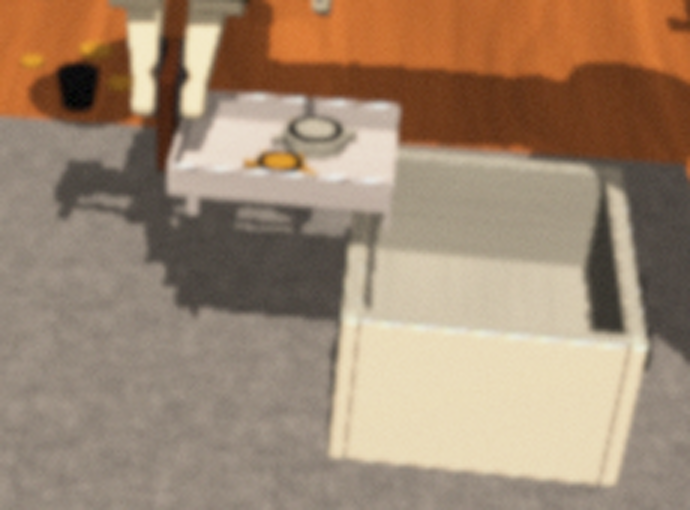

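```bash
cat >> plan.py <<'E'
def tray(dy=-.004,c=.0138,dx=0.0):
    p,R,s=pose(); Rt=R*toolR(25,0,0).inv()
    g=p-R.apply([0,0,c])+Rt.apply([dx,dy,0]); return g,Rt
def tp(g,Rt,x,y,z): return g+Rt.apply([x-.135,y,z-.055])
E
python3 - <<'E'
from plan import *
g,Rt=tray(); print(g.round(4),Rt.as_euler('xyz',degrees=True).round(2),'lip',tp(g,Rt,0,0,0).round(4))
S=lambda p:((p-np.array([280,90])+.4)*3).round(0); T=lambda p:((p-np.array([350,180])+.4)*4).round(0)
for nm,x,y,z in [('FLt',0,.05,.032),('FRt',0,-.05,.032),('BLt',.13,.05,.032),('BRt',.13,-.05,.032),('FLfloor',0,.047,.015),('gripT R b',.14,-.03,.075),('gripT L f',.13,.03,.075)]:
    P=tp(g,Rt,x,y,z); print(nm,P.round(4),'side',S(proj('side',P)),'top',T(proj('top',P)))
E
```

```text
[ 0.5932 -0.187   0.1811] [ 0.09  0.62 -1.99] lip [ 0.4577 -0.1822  0.1275]
FLt [ 0.4598 -0.1323  0.1596] side [392. 182.] top [290. 500.]
FRt [ 0.4563 -0.2322  0.1595] side [399. 104.] top [532. 507.]
BLt [ 0.5897 -0.1368  0.1582] side [165. 165.] top [286. 194.]
BRt [ 0.5862 -0.2367  0.1581] side [188.  89.] top [520. 200.]
FLfloor [ 0.4595 -0.1352  0.1426] side [390. 206.] top [289. 503.]
gripT R b [ 0.5974 -0.2172  0.201 ] side [169.  36.] top [505. 150.]
gripT L f [ 0.5895 -0.1568  0.2012] side [171.  81.] top [357. 170.]
```

```bash
cat >> plan.py <<'E'
RIM=np.array([.474,-.1835,.1]); YK=-1.4; RK=Ro.from_euler('z',YK,degrees=True)
def st():
    log(); g,Rt=tray(); l=tp(g,Rt,0,0,0); u=RK.inv().apply(l-RIM)*1000; li=RK.inv().apply(tp(g,Rt,.003,0,0)-RIM)*1000
    print('lip in tank mm',u.round(1),'inner edge',li.round(1),'tray rpy',Rt.as_euler('xyz',degrees=True).round(2))
def to(u,v,z,th,dy=-.004,c=.0138):
    "delta to put lip INNER bottom edge at tank (u,v,z mm), tilt th"
    R=toolR(25,YK,th); Rt=RK*Ro.from_euler('y',-th,degrees=True)
    g=RIM+RK.apply(np.array([u,v,z])/1000)+Rt.apply([.132,0,.055])
    p=g-Rt.apply([0,dy,0])+R.apply([0,0,c]); return delta(p,R.as_euler('xyz',degrees=True))
E
python3 - <<'E'
from plan import *
st(); print(to(-9.5,0,0,0))
E
```

```text
12.2 p [ 0.5934 -0.1771  0.1686] rpy [154.91  -0.62 178.01] F [ 0.3  0.4 -3.6] w 0.0101 j [-14.9  24.6   4.6 -24.9 -77.7  19.8]
lip in tank mm [-16.3   0.9  27.5] inner edge [-13.3   0.9  27.5] tray rpy [ 0.09  0.62 -1.99]
(array([ 0.0016, -0.0055, -0.0138]), array([ -3.5, -10.5,  23.8]))
```

Emit:
{"op": "step_arm", "data": {
  "deltas": [
    [0.001, -0.005, -0.007, -1.5, -3, 6, -1],
    [0, 0, -0.006, -1, -3, 7, -1],
    [0, 0, 0, -1, -3, 6, -1],
    [0, 0, 0, 0, 0, 0, -1]
  ]
}}

```text
time_s: 12.6
tcp_pos: [0.5974, -0.1746, 0.1459]
eef_rot: [154.9, 0.0, 178.8]
contact_force: [0.2, 0.6, -2.6]
gripper_width: 0.0098
```

```bash
python3 - <<'E'
from plan import *
st(); print(to(-8.5,0,-8,0))
E
```

```text
12.6 p [ 0.5974 -0.1746  0.1459] rpy [1.5494e+02 4.0000e-02 1.7880e+02] F [ 0.2  0.6 -2.6] w 0.0098 j [-14.7  25.8   3.4 -25.2 -75.3  21.6]
lip in tank mm [-11.8   1.7   3.3] inner edge [-8.8  1.7  3.3] tray rpy [ 0.06 -0.04 -1.2 ]
(array([ 0.0011, -0.0009,  0.0035]), array([-0.4, -6.7,  9.4]))
```

Emit:
{"op": "step_arm", "data": {
  "deltas": [
    [0, 0, 0, 0, -3, 6, -1],
    [0, 0, 0, 0, -2, 4, -1],
    [0, 0, 0, 0, 0, 0, -1]
  ]
}}

```text
time_s: 12.9
tcp_pos: [0.5974, -0.1745, 0.1332]
eef_rot: [154.9, -0.0, 178.8]
contact_force: [-0.1, 0.4, -2.8]
gripper_width: 0.01
```

```bash
python3 - <<'E'
from plan import *
st(); print(to(-8,0,-12,0))
for n in("top","side"): cv2.imwrite(f"pics/{n}6.png",r.capture(n)[:,:,::-1])
crop('pics/top6.png','pics/a6.png',400,200,520,320,5)
crop('pics/side6.png','pics/c6.png',320,100,440,220,5)
E
```

```text
12.9 p [ 0.5974 -0.1745  0.1332] rpy [ 1.5493e+02 -1.0000e-02  1.7882e+02] F [-0.1  0.4 -2.8] w 0.01 j [-14.7  26.5   2.7 -25.4 -74.1  22.2]
lip in tank mm [-11.9   1.7  -9.3] inner edge [-8.9  1.7 -9.3] tray rpy [ 0.07  0.01 -1.18]
(array([ 0.0013, -0.0018,  0.0035]), array([-0.9, -3.1,  1.6]))
```

View pics/c6.png

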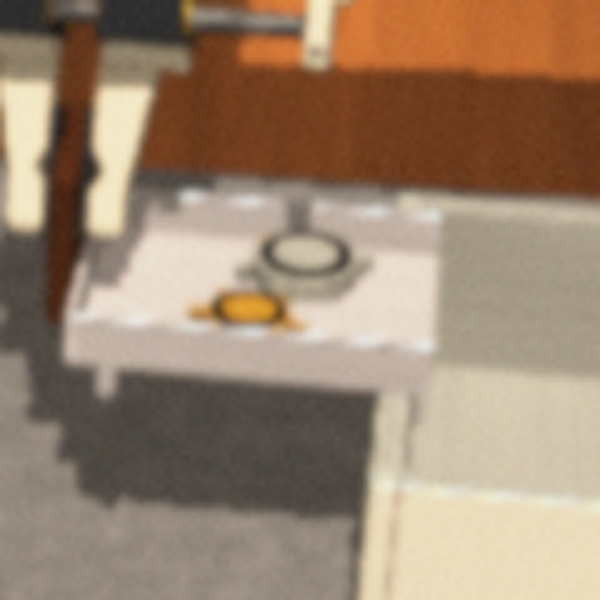

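The lip end at crop (418,400) is inside the rim, whose top runs from about x = 375 to 408. The tray is level and both cases are on it. I'll lower it to contact.

Emit:
{"op": "step_arm", "data": {
  "deltas": [
    [0, 0, 0, 0, -0.6, 1.2, -1],
    [0, 0, 0, 0, -0.4, 0.9, -1],
    [0, 0, 0, 0, 0, 0, -1]
  ]
}}

```text
time_s: 13.3
tcp_pos: [0.5979, -0.1751, 0.1321]
eef_rot: [155.0, 0.1, 178.8]
contact_force: [0.3, -0.6, -2.5]
gripper_width: 0.0101
```

```bash
python3 - <<'E'
from plan import *
st()
E
```

```text
13.3 p [ 0.5979 -0.1751  0.1321] rpy [1.5497e+02 1.0000e-01 1.7881e+02] F [ 0.3 -0.6 -2.5] w 0.0101 j [-14.7  26.5   2.7 -25.4 -73.9  22.3]
lip in tank mm [-11.2   1.2 -10.6] inner edge [ -8.2   1.2 -10.6] tray rpy [ 0.03 -0.1  -1.19]
```

Emit:
{"op": "step_arm", "data": {
  "deltas": [
    [0, 0, 0, 0, -0.6, 1.2, -1],
    [0, 0, 0, 0, -0.4, 0.8, -1]
  ]
}}

```text
time_s: 13.5
tcp_pos: [0.5984, -0.1755, 0.1309]
eef_rot: [155.0, 0.2, 178.8]
contact_force: [0.5, -0.0, 2.9]
gripper_width: 0.0099
```

```bash
python3 - <<'E'
from plan import *
st()
E
```

```text
13.5 p [ 0.5984 -0.1755  0.1309] rpy [155.02   0.18 178.83] F [ 0.5 -0.   2.9] w 0.0099 j [-14.7  26.6   2.6 -25.4 -73.7  22.4]
lip in tank mm [-10.7   0.7 -12. ] inner edge [ -7.7   0.7 -12. ] tray rpy [-0.02 -0.18 -1.17]
```

Emit:
{"op": "step_arm", "data": {
  "deltas": [
    [0, 0, 0, -1.2, 0, 0, -1],
    [0, 0, 0, -1, 0, 0, -1]
  ]
}}

```text
time_s: 13.7
tcp_pos: [0.6002, -0.1755, 0.1313]
eef_rot: [155.0, 0.1, 178.8]
contact_force: [-0.9, -0.6, -0.6]
gripper_width: 0.0099
```

```bash
python3 - <<'E'
from plan import *
st()
E
```

```text
13.7 p [ 0.6002 -0.1755  0.1313] rpy [1.5501e+02 1.5000e-01 1.7884e+02] F [-0.9 -0.6 -0.6] w 0.0099 j [-14.7  26.7   2.9 -25.3 -73.9  22.3]
lip in tank mm [ -8.9   0.6 -11.5] inner edge [ -5.9   0.7 -11.5] tray rpy [-0.01 -0.15 -1.16]
```

```bash
python3 - <<'E'
from plan import *
st(); print(to(-6,0,-12,4),to(-6,0,-12,12))
E
```

```text
13.7 p [ 0.6002 -0.1755  0.1313] rpy [1.5501e+02 1.5000e-01 1.7884e+02] F [-0.9 -0.6 -0.6] w 0.0099 j [-14.7  26.7   2.9 -25.3 -73.9  22.3]
lip in tank mm [ -8.9   0.6 -11.5] inner edge [ -5.9   0.7 -11.5] tray rpy [-0.01 -0.15 -1.16]
(array([-0.0001, -0.0627, -0.0247]), array([ 3.2,  2.4, -8. ])) (array([ 0.0002, -0.1892, -0.0837]), array([ 11.6,   9.8, -23.8]))
```

Emit:
{"op": "step_arm", "data": {
  "deltas": [
    [0, -0.063, -0.027, 3, 3, -8, -1],
    [0, -0.063, -0.028, 3, 3.5, -8, -1],
    [0, -0.063, -0.029, 3, 3.5, -8, -1]
  ]
}}

```text
time_s: 14.0
tcp_pos: [0.5908, -0.1757, 0.1566]
eef_rot: [155.0, 12.2, 178.8]
contact_force: [-2.8, 1.3, 3.4]
gripper_width: 0.0096
```

```bash
python3 - <<'E'
from plan import *
st(); print(to(-6,0,-12.3,18),to(-6,0,-12.5,24))
E
```

```text
14.0 p [ 0.5908 -0.1757  0.1566] rpy [154.99  12.17 178.77] F [-2.8  1.3  3.4] w 0.0096 j [-17.3  19.9  -3.6 -30.3 -65.6  31.3]
lip in tank mm [ -6.4   0.5 -13.4] inner edge [ -3.4   0.5 -12.8] tray rpy [ 1.000e-02 -1.217e+01 -1.230e+00]
(array([ 0.0009, -0.0934, -0.0405]), array([  7.4,   5.3, -13.2])) (array([ 0.0011, -0.1883, -0.0848]), array([ 13.9,  10.7, -24.8]))
```

Emit:
{"op": "step_arm", "data": {
  "deltas": [
    [0, -0.063, -0.028, 4.5, 3.5, -8.5, -1],
    [0, -0.063, -0.028, 4.5, 3.5, -8, -1],
    [0, -0.063, -0.029, 4, 3.5, -8, -1]
  ]
}}

```text
time_s: 14.3
tcp_pos: [0.5713, -0.1757, 0.181]
eef_rot: [155.0, 24.7, 178.7]
contact_force: [-0.3, -0.2, -1.9]
gripper_width: 0.0097
```

```bash
python3 - <<'E'
from plan import *
st(); print(to(-5,0,-13,30),to(-5,0,-13,36))
E
```

```text
14.3 p [ 0.5713 -0.1757  0.181 ] rpy [155.03  24.67 178.67] F [-0.3 -0.2 -1.9] w 0.0097 j [-21.7  13.3 -10.  -38.  -58.9  43.9]
lip in tank mm [ -7.9   0.2 -14. ] inner edge [ -5.2   0.2 -12.7] tray rpy [ -0.03 -24.67  -1.33]
(array([-0.    , -0.0847, -0.0383]), array([  4.5,   4.7, -10.8])) (array([ 0.    , -0.1796, -0.0826]), array([ 10.9,  10.2, -22.6]))
```

Emit:
{"op": "step_arm", "data": {
  "deltas": [
    [0, -0.063, -0.028, 3.2, 3.4, -7.6, -1],
    [0, -0.063, -0.028, 3.5, 3.5, -7.6, -1],
    [0, -0.063, -0.029, 3.5, 3.5, -7.6, -1]
  ]
}}

```text
time_s: 14.6
tcp_pos: [0.5495, -0.1751, 0.1996]
eef_rot: [155.1, 37.1, 178.6]
contact_force: [-2.3, -0.9, -1.8]
gripper_width: 0.0098
```

```bash
python3 - <<'E'
from plan import *
st(); print(to(-5,0,-14,42),to(-5,0,-14.5,50))
for n in("side",): cv2.imwrite(f"pics/{n}7.png",r.capture(n)[:,:,::-1])
crop('pics/side7.png','pics/c7.png',290,60,510,260,3)
E
```

```text
14.6 p [ 0.5495 -0.1751  0.1996] rpy [155.13  37.13 178.61] F [-2.3 -0.9 -1.8] w 0.0098 j [-28.7   8.6 -15.3 -49.1 -55.8  60.9]
lip in tank mm [ -6.7   0.3 -15.7] inner edge [ -4.3   0.3 -13.9] tray rpy [ -0.13 -37.13  -1.39]
(array([-0.0021, -0.0771, -0.0357]), array([  4.7,   4.4, -10.5])) (array([-0.0021, -0.2037, -0.0946]), array([ 13.7,  11.5, -25.8]))
```

View pics/c7.png

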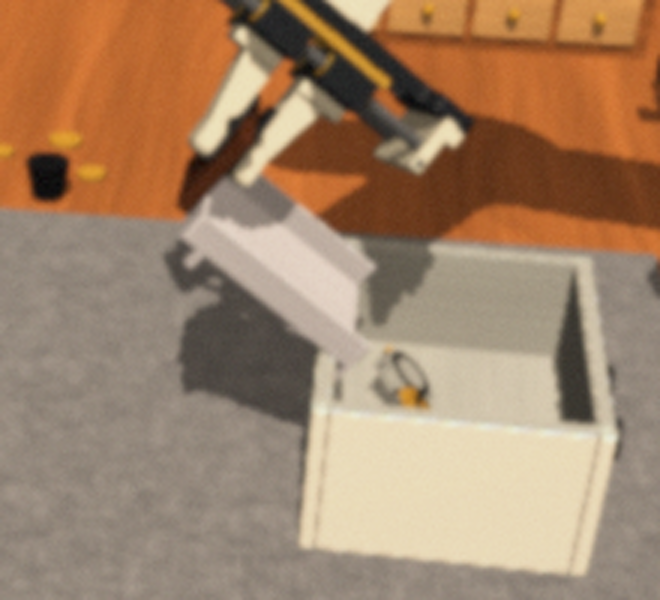

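Both cases are already tumbling into the tank near crop (400,380). I'll finish the swing to about 50° and hold there.

Emit:
{"op": "step_arm", "data": {
  "deltas": [
    [0, -0.063, -0.028, 4, 3.5, -7.8, -1],
    [0, -0.063, -0.028, 4.3, 3.6, -7.8, -1],
    [0, -0.063, -0.028, 4.3, 3.6, -7.8, -1],
    [0, 0, 0, 0, 0, 0, -1],
    [0, 0, 0, 0, 0, 0, -1]
  ]
}}

```text
time_s: 15.15
tcp_pos: [0.5195, -0.1754, 0.2113]
eef_rot: [155.2, 49.6, 178.3]
contact_force: [0.5, -0.0, -2.3]
gripper_width: 0.0096
```

```bash
python3 - <<'E'
from plan import *
st()
for n in("side",'top'): cv2.imwrite(f"pics/{n}8.png",r.capture(n)[:,:,::-1])
a=cv2.imread('pics/side8.png')[60:260,290:510]; b=cv2.imread('pics/top8.png')[230:410,370:520]
a=cv2.resize(a,(400,364)); b=cv2.resize(b,(330,364)); cv2.imwrite('pics/c8.png',np.hstack([a,b[:364]]))
print(to(-5,0,-13,38))
E
```

```text
15.15 p [ 0.5195 -0.1754  0.2113] rpy [155.16  49.61 178.32] F [ 0.5 -0.  -2.3] w 0.0096 j [-39.8   6.6 -20.6 -62.5 -58.6  82.8]
lip in tank mm [ -9.9  -0.5 -19. ] inner edge [ -7.9  -0.5 -16.8] tray rpy [ -0.16 -49.61  -1.68]
(array([-0.005 ,  0.1847,  0.0833]), array([-10.3, -11.3,  24.4]))
```

View pics/c8.png

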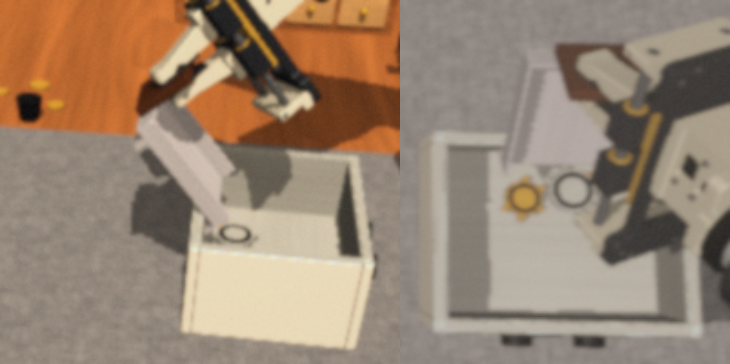

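Both cases lie flat on the tank floor (right half of the crop: brass at (525,198), steel at (573,190)) and the tray is empty. I'll lift it clear and level it.

```bash
python3 - <<'E'
from plan import *
p,R,s=pose(); print(R.inv().apply([0,0,70]).round(1), R.inv().apply([100,0,0]).round(1))
E
```

```text
[-53.3  19.1 -41.2] [-64.8 -29.5  70.3]
```

Emit:
{"op": "step_arm", "data": {
  "deltas": [
    [0, 0, 0, -5, 2, -4, -1],
    [0, 0, 0, -13, 5, -10, -1],
    [0, 0, 0, -18, 6, -14, -1],
    [0, 0, 0, -18, 6, -14, -1],
    [0, 0, 0, -15, 5, -11, -1],
    [0, 0.07, 0.032, -8, 0, 0, -1],
    [0, 0.09, 0.042, -10, -3, 6, -1],
    [0, 0.09, 0.042, -10, -3, 6, -1],
    [0, 0.09, 0.042, -10, -3, 6, -1],
    [0, 0.09, 0.042, -10, -3, 6, -1]
  ]
}}

```text
time_s: 16.25
tcp_pos: [0.577, -0.1743, 0.3228]
eef_rot: [155.5, 21.7, 178.6]
contact_force: [-0.3, 0.2, -1.4]
gripper_width: 0.0093
```

```bash
python3 - <<'E'
from plan import *
st()
R=toolR(25,-2,0); print(delta(np.array([.63,-.05,.24]),R.as_euler('xyz',degrees=True)))
E
```

```text
16.25 p [ 0.577  -0.1743  0.3228] rpy [155.51  21.67 178.57] F [-0.3  0.2 -1.4] w 0.0093 j [-19.1   7.6   1.  -31.3 -73.1  29. ]
lip in tank mm [ -7.1   1.6 133.5] inner edge [ -4.3   1.6 134.6] tray rpy [ -0.51 -21.67  -1.43]
(array([-0.0069,  0.3394,  0.1672]), array([-15.8,  74.7, 138.8]))
```

Emit:
{"op": "step_arm", "data": {
  "deltas": [
    [-0.001, 0.085, 0.042, -4, 5, 5, -1],
    [-0.002, 0.085, 0.042, -4, 10, 7, -1],
    [-0.002, 0.085, 0.042, -4, 15, 10, -1],
    [-0.002, 0.085, 0.042, -4, 22, 13, -1],
    [0, 0, 0, -2, 31, 15, -1],
    [0, 0, 0, -2, 36, 17, -1],
    [0, 0, 0, -2, 36, 17, -1],
    [0, 0, 0, -2, 36, 17, -1],
    [0, 0, 0, -2, 36, 17, -1],
    [0, 0, 0, -2, 30, 15, -1]
  ]
}}

```text
time_s: 17.25
tcp_pos: [0.6273, 0.1308, 0.3162]
eef_rot: [155.6, -1.1, 177.9]
contact_force: [1.4, -0.5, -1.8]
gripper_width: 0.0095
```

```bash
python3 - <<'E'
from plan import *
st()
R=toolR(25,-2.4,0); print(delta(np.array([.6455,.2306,.10]),R.as_euler('xyz',degrees=True)))
E
```

```text
17.25 p [0.6273 0.1308 0.3162] rpy [155.57  -1.07 177.9 ] F [ 1.4 -0.5 -1.8] w 0.0095 j [ 13.8  14.4   9.  -24.2 -79.5 -12.8]
lip in tank mm [  9.7 309.3 176.3] inner edge [ 12.7 309.3 176.2] tray rpy [-0.57  1.07 -2.1 ]
(array([-0.0099, -0.0191, -0.003 ]), array([-18.5,   2.1, 238.1]))
```

Emit:
{"op": "step_arm", "data": {
  "deltas": [
    [-0.003, -0.007, 0, -4, 10, 25, -1],
    [-0.003, -0.006, 0, -4, 5, 30, -1],
    [-0.003, -0.005, 0, -4, 0, 35, -1],
    [0, 0, 0, -3, 0, 38, -1],
    [0, 0, 0, -2, 0, 38, -1],
    [0, 0, 0, -2, -5, 30, -1],
    [0, 0, 0, 0, -5, 20, -1],
    [0, 0, 0, 0, 0, 0, -1]
  ]
}}

```text
time_s: 18.05
tcp_pos: [0.6523, 0.2464, 0.1234]
eef_rot: [154.9, 0.5, 178.1]
contact_force: [-0.7, 0.4, -2.0]
gripper_width: 0.0097
```

```bash
python3 - <<'E'
from plan import *
st()
R=toolR(25,-2.4,0); print(delta(np.array([.6455,.2306,.055]),R.as_euler('xyz',degrees=True)))
E
```

```text
18.05 p [0.6523 0.2464 0.1234] rpy [154.92   0.48 178.09] F [-0.7  0.4 -2. ] w 0.0097 j [ 22.8  24.4  -1.4 -27.4 -56.  -10.7]
lip in tank mm [ 33.  425.5 -20.3] inner edge [ 36.  425.5 -20.2] tray rpy [ 0.08 -0.48 -1.91]
(array([0.0014, 0.004 , 0.0112]), array([  6.8, -43.4,  55.1]))
```

Emit:
{"op": "step_arm", "data": {
  "deltas": [
    [0, 0.004, 0.003, 3, -10, 13, -1],
    [0, 0, 0.003, 2, -12, 16, -1],
    [0, 0, 0, 1, -12, 16, -1],
    [0, 0, 0, 0, -7, 8, -1],
    [0, 0, 0, 0, 0, 0, -1]
  ]
}}

```text
time_s: 18.55
tcp_pos: [0.6475, 0.2316, 0.0565]
eef_rot: [154.9, 0.4, 177.9]
contact_force: [-0.4, 0.4, -1.9]
gripper_width: 0.0096
```

```bash
python3 - <<'E'
from plan import *
st()
R=toolR(25,-2.2,0); print(delta(np.array([.6455,.2306,.045]),R.as_euler('xyz',degrees=True)))
E
```

```text
18.55 p [0.6475 0.2316 0.0565] rpy [154.86   0.36 177.88] F [-0.4  0.4 -1.9] w 0.0096 j [ 21.3  28.1  -4.6 -30.1 -50.6  -5.3]
lip in tank mm [ 28.5 411.2 -86.8] inner edge [ 31.5 411.2 -86.8] tray rpy [ 0.14 -0.36 -2.12]
(array([0.0025, 0.0051, 0.0039]), array([ 2. , -5.9, 10. ]))
```

Emit:
{"op": "step_arm", "data": {
  "deltas": [
    [0.002, 0.005, 0, 1, -2.5, 6, -1],
    [0, 0, 0, 0, -1.5, 3, -1],
    [0, 0, 0, 0, 0, 0, -1]
  ]
}}

```text
time_s: 18.85
tcp_pos: [0.6476, 0.2312, 0.0468]
eef_rot: [155.0, 0.2, 177.9]
contact_force: [-0.0, 0.6, -1.9]
gripper_width: 0.0098
```

```bash
python3 - <<'E'
from plan import *
st()
E
```

```text
18.85 p [0.6476 0.2312 0.0468] rpy [1.5496e+02 1.6000e-01 1.7794e+02] F [-0.   0.6 -1.9] w 0.0098 j [ 21.2  28.8  -4.7 -30.3 -50.1  -4.8]
lip in tank mm [ 28.5 410.6 -96.1] inner edge [ 31.5 410.5 -96. ] tray rpy [ 0.04 -0.16 -2.06]
```

Emit:
{"op": "step_arm", "data": {
  "deltas": [
    [0, 0.002, 0, 0, -0.8, 1.8, -1],
    [0, 0, 0, 0, -0.5, 1, -1],
    [0, 0, 0, 0, 0, 0, -1]
  ]
}}

```text
time_s: 19.15
tcp_pos: [0.6484, 0.2317, 0.0448]
eef_rot: [154.9, 0.2, 178.0]
contact_force: [0.4, -0.1, -1.9]
gripper_width: 0.0095
```

```bash
python3 - <<'E'
from plan import *
st()
E
```

```text
19.15 p [0.6484 0.2317 0.0448] rpy [1.5492e+02 1.7000e-01 1.7802e+02] F [ 0.4 -0.1 -1.9] w 0.0095 j [ 21.2  29.   -4.6 -30.5 -50.   -4.6]
lip in tank mm [ 29.3 410.9 -98.1] inner edge [ 32.3 410.9 -98. ] tray rpy [ 0.08 -0.17 -1.98]
```

Emit:
{"op": "step_arm", "data": {
  "deltas": [
    [0, 0.002, 0, 0, -0.7, 1.5, -1],
    [0, 0, 0, 0, -0.5, 1, -1]
  ]
}}

```text
time_s: 19.35
tcp_pos: [0.6489, 0.232, 0.0432]
eef_rot: [154.9, 0.1, 178.1]
contact_force: [-2.2, 0.5, 6.3]
gripper_width: 0.0098
```

```bash
python3 - <<'E'
from plan import *
st()
E
```

```text
19.35 p [0.6489 0.232  0.0432] rpy [1.5489e+02 1.4000e-01 1.7810e+02] F [-2.2  0.5  6.3] w 0.0098 j [ 21.2  29.2  -4.5 -30.6 -50.   -4.4]
lip in tank mm [ 29.7 411.1 -99.7] inner edge [ 32.7 411.  -99.6] tray rpy [ 0.11 -0.14 -1.9 ]
```

On the bench. I'll release and retreat along the tool axis.

Emit:
{"op": "step_arm", "data": {
  "deltas": [
    [0, 0, 0, 0, 0, 0, -0.1],
    [0, 0, 0, 0, 0, 0, -0.1],
    [0, 0, 0, 0, 0, 0, -0.1],
    [0, 0, 0, 0, 0, 0, -0.1],
    [0, 0, 0, 0, 0, 0, -0.1]
  ],
  "squeeze": 20
}}

```text
time_s: 19.85
tcp_pos: [0.6496, 0.2323, 0.044]
eef_rot: [154.9, 0.2, 178.1]
contact_force: [0.6, 0.6, 0.7]
gripper_width: 0.039
```

Emit:
{"op": "step_arm", "data": {
  "deltas": [
    [0, 0, 0, 0, 0, -8, -0.1],
    [0, 0, 0, 0, 0, -18, -0.1],
    [0, 0, 0, 0, 0, -30, -0.1],
    [0, 0, 0, 0, 0, -35, -0.1],
    [0, 0, 0, 0, 0, -35, -0.1],
    [0, 0, 0, 10, -35, -25, -0.1],
    [0, 0, 0, 10, -35, -15, -0.1],
    [0, 0, 0, 10, -35, -15, -0.1],
    [0, 0, 0, 0, -15, -5, -0.1],
    [0, 0, 0, 0, 0, 0, -0.1]
  ]
}}

```text
time_s: 20.85
tcp_pos: [0.6127, 0.034, 0.1797]
eef_rot: [155.1, 0.9, 178.1]
contact_force: [0.7, 1.0, 0.3]
gripper_width: 0.0395
```

```bash
python3 - <<'E'
from plan import *
log()
for n in("top","side"): cv2.imwrite(f"pics/{n}9.png",r.capture(n)[:,:,::-1])
E
```

```text
20.85 p [0.6127 0.034  0.1797] rpy [155.07   0.92 178.15] F [0.7 1.  0.3] w 0.0395 j [  4.4  18.3  -2.7 -26.8 -67.5   4. ]
```

View pics/top9.png

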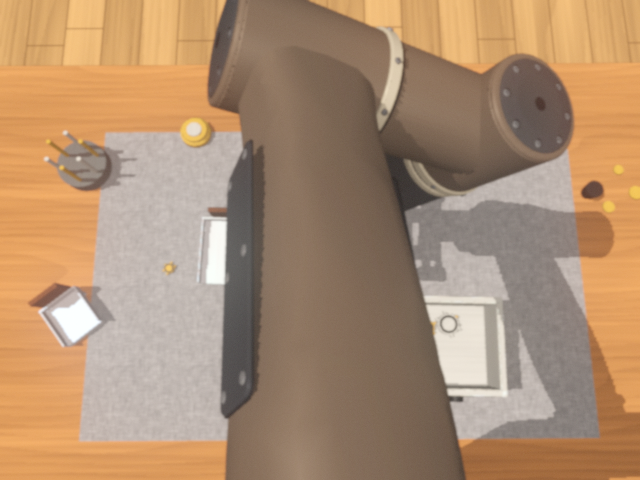

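View pics/side9.png

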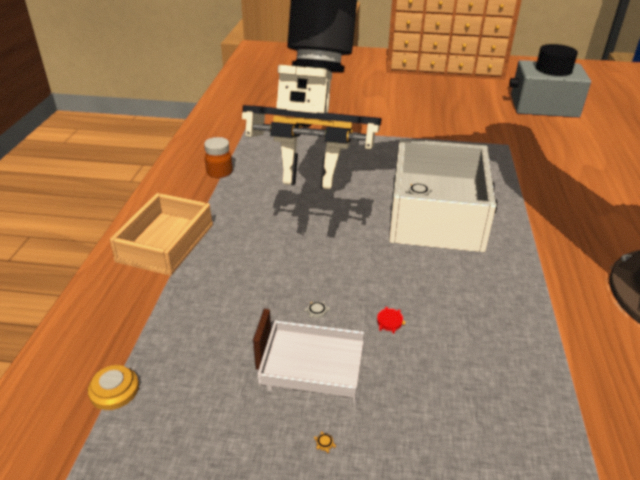

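The empty tray stands flat with its grip at (262,338) in the side view, the cases are in the tank (steel at (449,324), brass edge at (432,326) in the top view), and the gripper is clear. I'll hand it in.

```bash
python3 -c "
from plant import r
print(r.close_job()); print(r.get_state()['time_s'])"
```

```text
the job is handed in; nothing more can be done
None
the job is handed in; nothing more can be done
```

Both watch cases are in the tank, and the empty tray is back on the bench about where it started, flat, right way up and released. I handed the job in at about 21 s of the 59 s allowed.

**How it went**
- **Regrasp:** My first upright grasp would have run joint 5 out of range before the full swing. I set the tray back down, having lifted it only about 35 mm, and regripped it with the tool leaned 25° sideways.
- **Hook:** I carried the tray nearly level (within about 0.7°) and lowered the lip over the far rim until I felt contact. I then pulled the tray out until the lip was against the rim.
- **Swing:** I swung the grip up to 49.6° about the lip. In the 37° picture both cases had already left the tray.

**Last checks**
- **Tank:** The picture at full tilt showed both cases lying on the tank floor. In the final top view the arm hides most of the brass case and only its edge shows.
- **Tray and surroundings:** The final side view shows the tray empty and flat, with the look-alikes that are in view unmoved and the gripper well clear.
- **Forces:** The wrist force readings I took stayed under 10 N throughout.
- **Lip contact:** At the top of the swing the lip was still hooked inside the rim. It measured about 3 mm off the inner wall and 5 mm lower than at the start, so contact there was light or absent at that moment.

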